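# Set up the tube cutting fixture to match the sample

## Task

Set up the cutting fixture for the sample tube, the one lying in the groove right beside the notched rail. First swing the slotted strap about its loose bolt, across the sample, and let its slot drop over the short stud so that it lies flat on the deck; then lift the stop (the slider with the black block knob) out of its notch and drop it, fully home, into the notch level with the free end of the sample. Do not shift the two forked rests or the tubes, and leave the other things on the bench as they are.

Things in the scene. Friction and masses are not known exactly. Their poses are not given: they have to be found in the camera images.
- jig: The fixture, fixed to the bench: grey deck 225 x 330 mm (its x -95 to +130, y -165 to +165), deck top 30 mm above its origin, which is at bench level. 'Fixture' x, y, z below are in its frame, z up. Along one edge stands the notched rail; three open grooves 20 mm wide, 20 mm deep run along y at x = 12 (sample groove, next to the rail), 78 and 106 mm (parking), each with a tube in it
- rail_mid (a point): Middle of the notched rail at tooth-top height (fixture x -65, y 0, z 58 mm). The aluminium rail runs along fixture y, 30 mm wide, 295 mm long, 28 mm above the deck. It has 11 notches cut across it, 13 mm wide, 16 mm deep, 24 mm apart, at y = +120, +96, +72 ... -120 mm. The sample's free end is always level (within 3 mm) with the notch at y = +72, -24 or -120 mm
- pivot_bolt (a point): Where the loose bolt's axis meets the deck top (fixture x 47, y 110, z 30 mm). Its shank is 9 mm thick; a 20 mm wide head, from 31 to 37 mm above the deck, keeps the 5 mm thick strap captive with 26 mm of vertical play
- short_stud (a point): Where the short stud's axis meets the deck top (fixture x -18, y 110, z 30 mm), 65 mm from the loose bolt, across the sample groove. Headless, 8 mm thick, 12 mm tall: the strap must be lifted 13 mm or more to pass over it
- strap: Flat steel strap 100 x 28 x 5 mm, 0.11 kg, its 13 mm hole on the loose bolt, lying on the deck. Origin: hole axis, underside; +x along the strap to its slot (x -15 to +85 mm). Upright grip fin at x = 34 mm: 28 mm long (x), 8 mm thick (y), top 45 mm above the underside. Closed, +x points to fixture -x; it starts 0.6 to 1.5 rad counter-clockwise of that (from above), so swing it clockwise
- strap_slot (a point): Centre of the strap's closed slot, on its underside, at strap x = 65 mm; the slot is 22 mm long along the strap and 13 mm wide
- stop: Slider on the rail, 0.25 kg: aluminium crown 45 mm across, 36 mm along the rail, 8 mm thick, resting on the teeth; cheeks hang 20 mm down both sides (1.5 mm play); 10 mm cross pin, 12 mm down in the notch. Black block knob 20 mm across (x), 30 mm along (y), 8 to 50 mm above the origin = middle of crown's underside, fixture z 58 mm when home. Starts at y = +120, +24 or -72; axes as fixture's
- rest_a: Forked rest: the same aluminium saddle as the stop's, 36 mm along the rail, with a black two-pronged V fork on top, its prongs' tips 43 mm above its origin. Origin: middle of its crown's underside. It sits in one of the rail's notches and must stay there
- rest_b: Forked rest: the same aluminium saddle as the stop's, 36 mm along the rail, with a black two-pronged V fork on top, its prongs' tips 43 mm above its origin. Origin: middle of its crown's underside. It sits in one of the rail's notches and must stay there
- tube_short: The short plain steel tube, 18 mm diameter, 77 mm long, lying along fixture y in one of the three grooves, its top 2 mm below the deck. Origin: at its end against the fixture's +y end wall, on its underside; its free end lies 77 mm toward fixture -y, at y = 72 mm. It is the sample if its fixture x is about 12 mm, else it is parked at x about 78 or 106 mm
- tube_mid: The middle plain steel tube, 18 mm diameter, 173 mm long, lying along fixture y in one of the three grooves, its top 2 mm below the deck. Origin: at its end against the fixture's +y end wall, on its underside; its free end lies 173 mm toward fixture -y, at y = -24 mm. It is the sample if its fixture x is about 12 mm, else it is parked at x about 78 or 106 mm
- tube_long: The long plain steel tube, 18 mm diameter, 269 mm long, lying along fixture y in one of the three grooves, its top 2 mm below the deck. Origin: at its end against the fixture's +y end wall, on its underside; its free end lies 269 mm toward fixture -y, at y = -120 mm. It is the sample if its fixture x is about 12 mm, else it is parked at x about 78 or 106 mm
- coupling: Bystander: steel coupling, 27 mm wide, 40 mm high, standing on the deck between the sample groove and the parking grooves, at fixture x about 47, y about -50 to -100 mm; origin under its centre
- lampholder: Bystander: white ceramic lampholder, 108 mm wide, 50 mm high, on the bench off the fixture's +y end; origin on the underside
- device_box: Bystander: open steel device box, 52 x 78 x 45 mm, on the bench beside the rail's robot side; origin on the underside
- screwdriver: Bystander: black-handled screwdriver, 190 mm, lying on the bench along the fixture's far edge; origin on the underside
- octagon_box: Bystander: round open steel box, 100 mm wide, 38 mm high, off the fixture's -y end; origin on the underside
- tape_measure: Bystander: grey tape measure, 34 x 62 x 58 mm, on the bench beside the rail's robot side; origin on the underside
- wirenut_tub: Bystander: clear closed tub, 60 x 60 x 40 mm, near the fixture's -y, robot-side corner; origin on the underside
Not all that is in view belongs to the job. What is shaped like the stop but yellow is not meant. Leave any turquoise look-alike of the strap alone.

How it is judged (in metres and radians):
On the way, in this order (a step that is already met when the one before it is completed fails the run):
1. the strap lies flat across the sample with its slot over the short stud, at rest (horizontal distance between strap_slot and short_stud below 0.009 m and z of strap in the frame of jig between 0.027 and 0.033 m and angle between strap's own z axis and vertical below 0.05 rad and linear speed of strap below 0.03 m/s and horizontal distance between strap and pivot_bolt below 0.006 m and y of strap_slot in the frame of jig between 0.105 and 0.115 m), for 0.2 s.
2. the stop is home in the notch level with the sample's free end, at rest (z of stop in the frame of jig between 0.055 and 0.061 m and x of stop in the frame of jig between -0.069 and -0.061 m and angle between stop's own z axis and vertical below 0.06 rad and angle between the y axis of stop and the y axis of jig, either way round below 0.1 rad and linear speed of stop below 0.03 m/s and ((x of tube_short in the frame of jig between 0.004 and 0.02 m and y of stop in the frame of jig between 0.067 and 0.077 m) or (x of tube_mid in the frame of jig between 0.004 and 0.02 m and y of stop in the frame of jig between -0.029 and -0.019 m) or (x of tube_long in the frame of jig between 0.004 and 0.02 m and y of stop in the frame of jig between -0.125 and -0.115 m))), for 0.2 s.
At the end, for the whole second after the job is handed in: Strap flat on the deck (3 mm), slot over the stud (9 mm along, 5 mm across), hole on its bolt; stop home in the notch level with the sample's free end (5 mm along, 4 mm across, 3 mm high, 0.06 rad upright, 0.1 rad square); both at rest; rests and tubes within 10 mm of their starts (all of step 1 and all of step 2 and distance of each of rest_a, rest_b, tube_short, tube_mid, tube_long from where it was at the start of the episode below 0.01 m); the robot touches nothing.
It fails at once if a forked rest was shifted by more than 10 mm (distance of any of rest_a, rest_b from where it was at the start of the episode above 0.01 m).
It fails at once if a tube was shifted by more than 10 mm (distance of any of tube_short, tube_mid, tube_long from where it was at the start of the episode above 0.01 m).
It fails at once if a bystander was pushed by more than 30 mm (distance of any of coupling, lampholder, device_box, screwdriver, octagon_box, tape_measure, wirenut_tub from where it was at the start of the episode above 0.03 m).
It also fails if it takes over 50 s, if anything falls off the work surface, if the arm or the gripper's body presses on something with over 40 N, if the wrist force passes 120 N, or if a joint passes its speed limit or range.

## Robot

A 7-joint arm with a two-finger parallel gripper is mounted at the origin on the work surface. World frame = base frame: x ahead of the robot, y to its left, z up, the work surface at z = 0. Lengths are in mm, angles in rad, forces in N, time in s.
With the tool pointing down it reaches from about 425 to 875 mm from the base axis. Payload 9.9 kg.
Tool frame: the origin (TCP) lies between the finger pads; the fingertips stand 25 mm ahead of it and the grasp point (between the pads) lies 6 mm ahead of it; z points along the fingers, y is the direction in which the jaws open and shut (so a half turn about z gives the same grasp; the last joint's range is limited). The gripper opens to 85 mm and grips with 20 to 120 N. Pads are 22 mm wide; open, the fingers measure 114 mm over their backs; the gripper's body (76 mm by 85 mm) begins 54 mm behind the grasp point. The pads swing forward as they close: fully open they stand 13 mm farther back than shut.
Start: joints at [-1.185, 0.576, 0.025, 1.437, -0.015, 1.129, -0.057], TCP at [305.572, 601.877, 256.289] pointing down, gripper open.
Joint ranges: [-2.76, 2.76], [-0.34, 2.15], [-1.52, 1.57], [0.19, 2.46], [-1.09, 4.23], [0.17, 1.99], [-2.82, 2.82]. Speed limits (rad/s): [2.22, 2.22, 3.01, 3.01, 3.14, 3.14, 3.14].

## Interface

Orientations are given as a unit quaternion [w, x, y, z].
In Python, from station import bot, gripper_to, vision, job, telemetry gives the robot as it stands. Calls block until the motion is done:
- bot.goto(position, orientation): joint-space move of the TCP to a pose.
- bot.move_l(position, attitude=None, rate=150, force_limit=None): straight line of the TCP; attitude=None keeps the orientation; rate is the mean speed in mm/s. With force_limit (N) it stops when the force on the tool has changed by that much, and returns True; else False.
- bot.goto_joints(angles): joint-space move.
- gripper_to(opening, strength=None): finger opening in mm; strength is the grip in N (None keeps the last); returns when the fingers have stopped.
- bot.sleep(seconds).
- bot.ik(position, orientation): joint angles nearest the present ones, or None.
- vision.camera(name): name is "scene" or "top"; returns a dict with "img" (400x640x3 uint8, red, green, blue), "range_z" (400x640 float32, mm along the optical axis (not along the pixel's ray), 0 where there is no reading), "intrinsics" (3x3 intrinsics, pixels), "R" (3x3) and "t" (3): a world point X has camera coordinates R X + t. Camera axes: x right, y down, z forward; pixel columns grow to the right and rows downward; lengths in mm; the calibration is good to about 2 mm. A picture is of the moment at which its call begins.
A pose or a line that the arm cannot do raises bot.IKError and nothing moves.
- job.close_job(): hands the job in, once; it reports no verdict.
Readings, each from a call of its own:
- telemetry.get_clock(): time.
- telemetry.get_joint_positions(): joint angles.
- telemetry.get_dq(): joint speeds.
- telemetry.get_joint_efforts(): joint torques, N m.
- telemetry.get_eef_pos(): TCP position.
- telemetry.get_orientation(): TCP orientation.
- telemetry.get_wrist_force(): force on the tool from outside, world axes, zero at the start.
- telemetry.get_ft_torque(): the same for the moment, N m.
- telemetry.get_finger_gap(): finger opening in mm.
Only numpy, scipy, OpenCV 4.12 (cv2) and the standard library are available. Lean on these libraries where they do the work, as an engineer would, in place of code of your own. Each camera call takes 0.05 s, during which the arm holds its last target.

## Working session

There is one attempt and no reset: what is moved stays moved. The work goes in short steps, each a Python script; the robot and the scene stay as the last script left them, time stands still between calls to the robot, and variables do not carry over. Pictures are saved under pics/ and viewed, and the job is handed in when it is done.

```bash
ls; mkdir -p pics
python3 - <<'E'
from station import bot, gripper_to, vision, job, telemetry
import cv2, numpy as np
for n in ("scene","top"):
    c=vision.camera(n); cv2.imwrite(f"pics/{n}0.png",c["img"][:,:,::-1]); np.savez(f"{n}0.npz",**c)
    print(n,c["intrinsics"].tolist(),(-c["R"].T@c["t"]).round(),c["R"].round(3).tolist())
print(telemetry.get_clock(),telemetry.get_orientation(),telemetry.get_eef_pos())
E
```

```text
pics
scene [[485.10410967210765, 0.0, 318.5700790904288], [0.0, 485.10410967210765, 201.368402113217], [0.0, 0.0, 1.0]] [1208. -501.  657.] [[0.657, 0.753, 0.012], [0.444, -0.374, -0.815], [-0.609, 0.541, -0.58]]
top [[390.54607867667204, 0.0, 319.3676840254048], [0.0, 390.54607867667204, 204.96249736078846], [0.0, 0.0, 1.0]] [542.  41. 837.] [[-0.012, -1.0, 0.026], [-0.999, 0.01, -0.042], [0.042, -0.027, -0.999]]
0.1 [-1.27387250e-04  2.32694952e-01  9.72549485e-01 -7.35901451e-04] [305.38575673 601.55726353 255.52641391]
```

View pics/scene0.png

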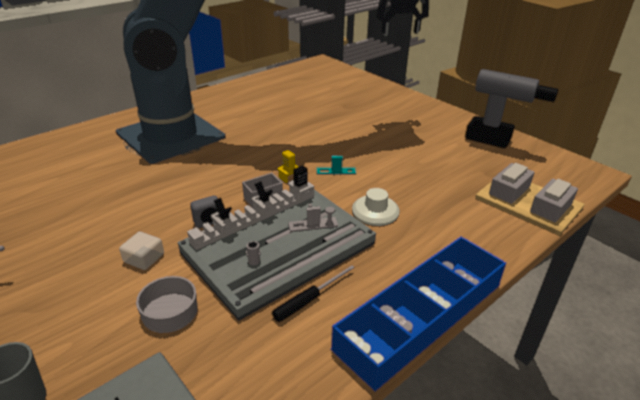

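View pics/top0.png

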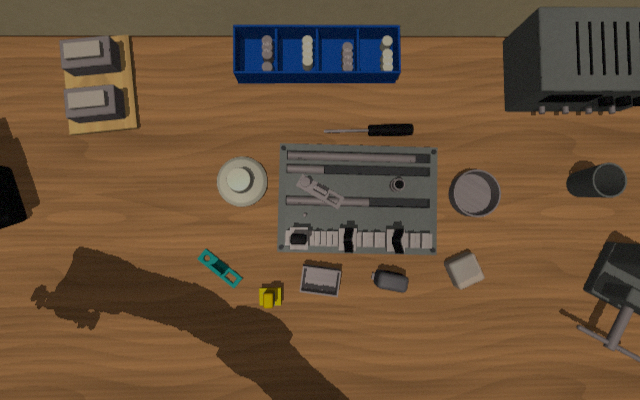

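Run:
```python
import cv2
a=cv2.imread("pics/top0.png")[135:300,265:455]; cv2.imwrite("pics/topc.png",cv2.resize(a,None,fx=4,fy=3.6 and 4,interpolation=cv2.INTER_CUBIC)[:600])
a=cv2.imread("pics/scene0.png")[145:325,170:385]; cv2.imwrite("pics/scenec.png",cv2.resize(a,None,fx=3.3,fy=3.3,interpolation=cv2.INTER_CUBIC))
```

```text
(no output)
```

View pics/topc.png

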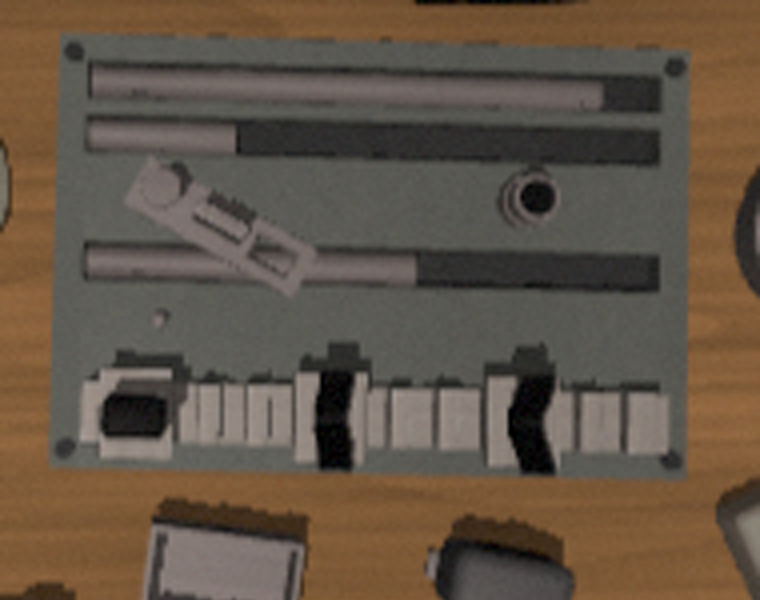

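View pics/scenec.png

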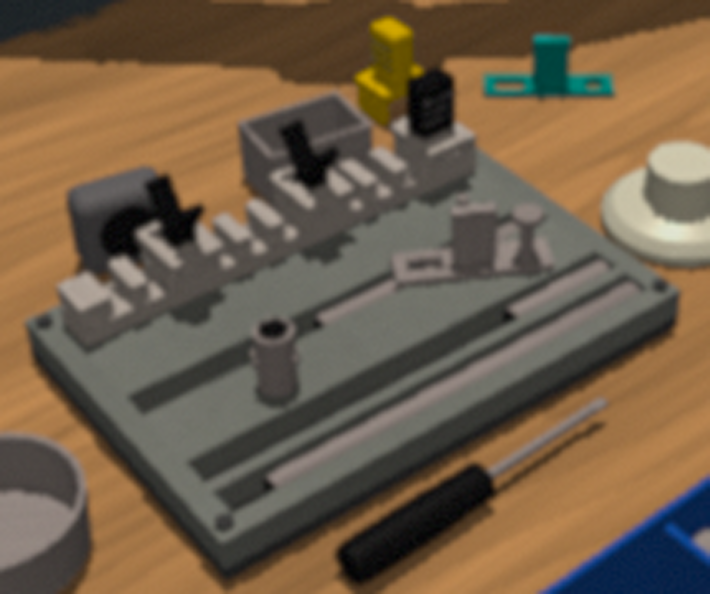

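Left of the screen is fixture +y. In the top image, the tube next to the rail (free end at crop 417,272) is the middle one, so tube_mid is the sample and the target notch is y=-24.

- **Stop:** there are two candidates. The black-knobbed one on the rail at top pixel (299,238), y=+120, fits the description. The yellow one at (270,296) is off the rail and is the decoy.
- **Strap:** the steel one at (320,191) is on the bolt. The turquoise one at (220,267) is the decoy.
- **Rests:** they sit at about y=+24 and y=-72.

Next I'll localise the jig.

```bash
cat > h.py <<'E'
import numpy as np, cv2
from scipy.optimize import least_squares
def load(n): return dict(np.load(n))
def proj(c,X):
    p=(c["R"]@np.atleast_2d(X).T+c["t"].reshape(3,1)); q=c["intrinsics"]@p; return (q[:2]/q[2]).T
def unproj_z(c,uv,z):
    uv=np.atleast_2d(uv); d=(np.linalg.inv(c["intrinsics"])@np.c_[uv,np.ones(len(uv))].T).T@c["R"]
    o=-c["R"].T@c["t"]; return o+d*((z-o[2])/d[:,2])[:,None]
def cloud(c):
    v,u=np.mgrid[:400,:640]; Z=c["range_z"].astype(float)
    K=c["intrinsics"]; P=np.stack([(u-K[0,2])/K[0,0]*Z,(v-K[1,2])/K[1,1]*Z,Z],-1)
    return (P-c["t"])@c["R"]
def jig2w(J,p):
    p=np.atleast_2d(p).astype(float); x,y,a=J; c,s=np.cos(a),np.sin(a)
    return np.c_[x+c*p[:,0]-s*p[:,1],y+s*p[:,0]+c*p[:,1],p[:,2]]
E
python3 - <<'E'
from h import *
c=load("top0.npz"); s=load("scene0.npz")
C=np.array([[130,165,30],[130,-165,30],[-95,-165,30],[-95,165,30.]])
uv=np.array([[65,33],[690,50],[686,478],[50,467]])/4+[265,135]-.375
f=lambda J: (proj(c,jig2w(J,C))-uv).ravel()
r=least_squares(f,[550,50,0]); print("top corners",r.x,r.fun.round(2))
# scene corners from crop (deck top)
us=np.array([[678,293],[228,572],[30,326]])/3.3+[170,145]
C2=C[:3]
f2=lambda J:(proj(s,jig2w(J,C2))-us).ravel()
r2=least_squares(f2,[550,50,0]); print("scene",r2.x,r2.fun.round(2))
for n,k in(("top",c),("scene",s)):
    P=cloud(k); J=r.x; ca,sa=np.cos(J[2]),np.sin(J[2])
    Q=(P[...,:2]-J[:2])@np.array([[ca,-sa],[sa,ca]])
    ok=k["range_z"]>0
    m=ok&(abs(Q[...,1])<160)&(Q[...,0]>-90)&(Q[...,0]<125)
    h=P[...,2]
    d=m&(abs(h-30)<8); print(n,"deck z",np.median(h[d]))
    kn=m&(h>95)&(h<115); print(" z>95:",kn.sum(), Q[kn].mean(0), np.median(h[kn]))
    kn=kn&(Q[...,1]>90); 
    if kn.any(): print(" knob", Q[kn].min(0),Q[kn].max(0))
    fin=m&(h>66)&(h<82)&(Q[...,0]>-30)&(Q[...,1]>20); print(" fin/bolt pts",fin.sum())
    q=Q[fin]; print(np.c_[q,h[fin]].round(1)[::max(1,len(q)//25)].tolist())
for nm,p in(("stud",[-18,110,42]),("bolt",[47,110,67]),("coup",[47,-75,70])):
    print(nm,proj(c,jig2w(r.x,p)),(proj(c,jig2w(r.x,p))-[265,135])*4, (proj(s,jig2w(r.x,p))-[170,145])*3.3)
E
```

```text
top corners [ 5.71184701e+02 -6.14170212e+01 -3.39496130e-02] [-0.83 -0.27  0.44 -0.18  0.42  0.47 -0.01 -0.04]
scene [ 5.83407415e+02 -6.57414441e+01 -1.76076116e-02] [ 2.02  1.46  0.18 -3.65 -2.15  2.63]
top deck z 30.130968531186053
 z>95: 333 [-62.83127305  52.27458484] 102.60759122049714
 knob [-73.06248336 105.94241288] [-54.21462199 136.05739544]
 fin/bolt pts 122
[[55.1, 116.9, 68.4], [55.4, 109.0, 67.6], [53.4, 112.9, 67.1], [53.3, 105.0, 69.0], [51.2, 112.9, 68.8], [51.6, 105.0, 66.8], [49.5, 110.9, 66.9], [47.2, 120.7, 66.8], [47.1, 112.7, 70.2], [47.6, 102.9, 67.7], [45.4, 112.7, 67.2], [43.0, 118.5, 70.6], [43.4, 108.7, 68.4], [41.6, 108.7, 67.0], [39.5, 114.6, 66.1], [39.3, 91.0, 75.2], [37.5, 90.9, 73.1], [35.3, 92.8, 75.5], [35.4, 85.0, 76.5], [33.2, 90.9, 76.9], [33.6, 83.0, 74.5], [31.4, 88.8, 75.6], [31.5, 81.1, 76.9], [32.0, 73.1, 73.4], [29.6, 81.0, 75.7], [30.0, 73.1, 73.8], [27.8, 79.0, 75.2], [27.9, 71.1, 75.5], [25.9, 76.9, 74.7], [26.1, 69.1, 74.5], [22.7, 72.6, 66.6]]
scene deck z 30.310861664370044
 z>95: 257 [-59.69653473  48.7347786 ] 100.7336374626878
 
[... 192 characters left out ...]
, 75.0], [45.5, 109.7, 68.6], [51.7, 117.9, 68.6], [33.9, 74.4, 75.5], [39.6, 82.8, 75.0], [44.4, 102.7, 68.7], [50.3, 111.1, 68.3], [31.8, 65.8, 75.7], [35.2, 75.9, 73.0], [40.6, 84.6, 72.2], [46.2, 103.9, 66.6], [53.6, 111.0, 67.7], [32.2, 68.0, 72.4], [38.4, 76.0, 72.4], [40.0, 87.8, 67.9], [51.9, 101.6, 68.5], [58.5, 114.9, 66.2], [34.3, 74.1, 68.3], [39.7, 82.8, 67.5], [57.9, 101.9, 69.3], [31.1, 68.9, 66.3]]
stud [[304.75347116 214.34089758]] [[159.01388466 317.36359032]] [[458.50123235 195.57222265]]
bolt [[305.40442193 181.24398173]] [[161.61768773 184.97592691]] [[523.23939973 211.02269692]]
coup [[398.77186143 183.42619198]] [[535.08744571 193.70476793]] [[271.0502615 327.6116194]]
```

Run:
```python
from h import *
for n in("top0","scene0"):
    c=load(n+".npz"); P=cloud(c); J=np.array([571.2,-61.4,-0.034])
    h=P[...,2]; ca,sa=np.cos(J[2]),np.sin(J[2]); Rm=np.array([[ca,-sa],[sa,ca]])
    Q=(P[...,:2]-J[:2])@Rm
    ok=(c["range_z"]>0)
    d=ok&(abs(h-30)<6)
    # boundary: fit rectangle edges by bins of extreme deck points
    ed=[]
    for ax,sg,lim,tol in((0,1,150,130),(0,-1,150,95),(1,1,75,165),(1,-1,75,165)):
        o=1-ax; m=d&(abs(Q[...,o])<lim)&(abs(sg*Q[...,ax]-tol)<10)
        q=Q[m]; bins=np.round(q[:,o]/4).astype(int); pts=[]
        for b in np.unique(bins):
            w=q[bins==b]; pts.append((w[:,o].mean(),(sg*w[:,ax]).max()*sg))
        pts=np.array(pts); 
        k=np.ones(len(pts),bool)
        for _ in range(4):
            pf=np.polyfit(pts[k,0],pts[k,1],1); r=pts[:,1]-np.polyval(pf,pts[:,0]); k=abs(r)<2.0*max(.5,r[k].std())
        ed.append(pf); print(n,ax,sg,"slope %.4f icpt %.2f nominal %.0f n%d rms %.2f"%(pf[0],pf[1],sg*tol,k.sum(),r[k].std()))
    f=ok&(h>72)&(h<80)&(Q[...,0]>10)&(Q[...,0]<60)&(Q[...,1]>50)&(Q[...,1]<102)
    q=Q[f]; U,S,V=np.linalg.svd(q-q.mean(0)); print("fin",f.sum(),q.mean(0),"axis",V[0],"PCA ang",np.arctan2(-V[0][1]*np.sign(-V[0][0]),-V[0][0]*np.sign(-V[0][0])))
    b=ok&(h>64)&(h<71.5)&(np.hypot(Q[...,0]-48,Q[...,1]-110)<14); print("bolt",b.sum(),Q[b].mean(0),(Q[b].max(0)+Q[b].min(0))/2)
    k=ok&(h>104)&(h<113)&(abs(Q[...,0]+64)<15)&(abs(Q[...,1]-120)<22); print("knob top",k.sum(),(Q[k].max(0)+Q[k].min(0))/2,np.median(Q[k],0), np.median(h[k]))
```

```text
top0 0 1 slope 0.0006 icpt 129.75 nominal 130 n72 rms 0.57
top0 0 -1 slope -0.0009 icpt -93.30 nominal -95 n75 rms 0.60
top0 1 1 slope 0.0059 icpt 164.87 nominal 165 n36 rms 0.51
top0 1 -1 slope 0.0109 icpt -163.21 nominal -165 n38 rms 0.44
fin 59 [31.34990512 80.82705371] axis [-0.47075539 -0.88226377] PCA ang 1.0806495471204618
bolt 74 [ 47.4397145  111.11215388] [ 47.65057989 111.73994568]
knob top 157 [-63.71276734 121.60432074] [-63.72471436 120.9156455 ] 108.16686093561421
scene0 0 1 slope 0.0007 icpt 133.27 nominal 130 n71 rms 0.53
scene0 0 -1 slope -0.0056 icpt -92.57 nominal -95 n4 rms 0.64
scene0 1 1 slope 0.0054 icpt 164.72 nominal 165 n32 rms 1.22
scene0 1 -1 slope -0.0005 icpt -164.61 nominal -165 n37 rms 0.31
fin 51 [34.885464   78.84359285] axis [-0.45677682 -0.88958133] PCA ang 1.0964277694033822
bolt 53 [ 51.0781101  109.16662986] [ 51.20245274 110.52859768]
knob top 84 [-60.62129308 119.07325099] [-58.79122037 118.58590829] 108.00140820364095
```

```bash
cat >> h.py <<'E'
from scipy.spatial.transform import Rotation as Ro
J=np.array([573.2,-61.2,-0.033])
B=np.array([47,110.])
def quat(b):
    y=np.array([np.cos(b),np.sin(b),0]); z=np.array([0,0,-1.]); x=np.cross(y,z)
    q=Ro.from_matrix(np.c_[x,y,z]).as_quat(); return q[[3,0,1,2]]
def fin(phi,z,r=34,B=B,k=0):   # TCP pose with TCP height z above bench
    p=np.r_[B-r*np.array([np.cos(phi),np.sin(phi)]),z]
    return jig2w(J,p)[0], quat(J[2]+phi+np.pi/2+k*np.pi)
def stopp(y,z,k=0,x=-65):
    return jig2w(J,[x,y,z])[0], quat(J[2]+k*np.pi)
E
python3 - <<'E'
from h import *; from station import *
for k in(-1,0):
    for phi in(1.085,.5,0):
        q=bot.ik(*fin(phi,68,k=k)); print(k,phi,None if q is None else np.round(q,2))
    for y in(120,-24): 
        q=bot.ik(*stopp(y,99,k=k)); print(k,y,None if q is None else np.round(q,2))
E
```

```text
-1 1.085 [-0.37  0.74  0.43  1.83 -0.46  0.67 -0.19]
-1 0.5 [-0.46  0.75  0.53  1.87 -0.58  0.69 -0.68]
-1 0 [-0.52  0.77  0.6   1.87 -0.65  0.71 -1.14]
-1 120 [ 0.07  0.57 -0.41  2.02  0.38  0.62  2.51]
-1 -24 [-0.56  0.87  1.13  2.06 -1.03  0.94 -2.02]
0 1.085 [ 0.08  0.7  -0.3   1.81  0.31  0.68  2.22]
0 0.5 [-0.03  0.68 -0.17  1.85  0.18  0.63  1.74]
0 0 [-0.14  0.67 -0.03  1.86  0.04  0.61  1.34]
0 120 [-0.41  0.57  0.3   2.04 -0.3   0.57  0.07]
0 -24 [-0.14  0.57  0.31  2.05 -0.32  0.57  0.36]
```

Run:
```python
from h import *; from station import *
phi=1.085
p,q=fin(phi,140,k=-1)
bot.goto(p,q); gripper_to(34)
p,q=fin(phi,68,k=-1)
print(bot.move_l(p,q,rate=120,force_limit=10))
print(telemetry.get_clock(),telemetry.get_eef_pos(),p,telemetry.get_wrist_force())
for n in("top","scene"):
    c=vision.camera(n); a=c["img"][:,:,::-1]; a=a[140:260,270:400] if n=="top" else a[145:325,200:385]
    cv2.imwrite(f"pics/{n}1.png",cv2.resize(a,None,fx=3.3,fy=3.3,interpolation=cv2.INTER_CUBIC))
```

```text
False
3.775 [607.33751833  17.45416832  68.47127553] [606.94535496  17.66322643  68.        ] [ 0.38273225 -0.13253795  0.44018675]
```

View pics/scene1.png

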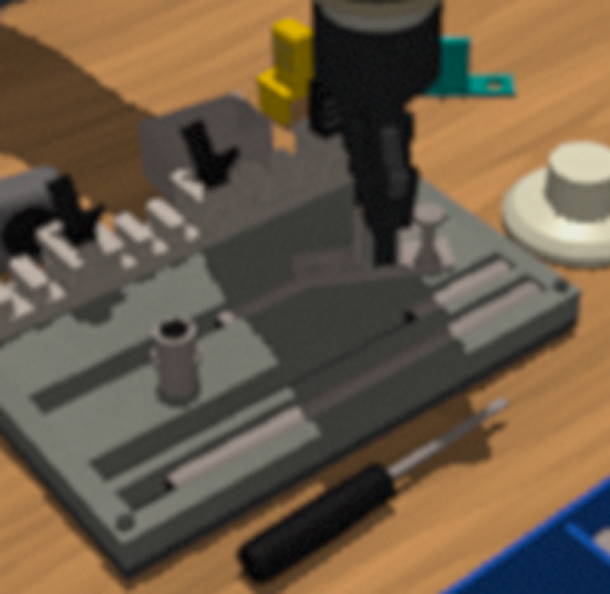

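View pics/top1.png

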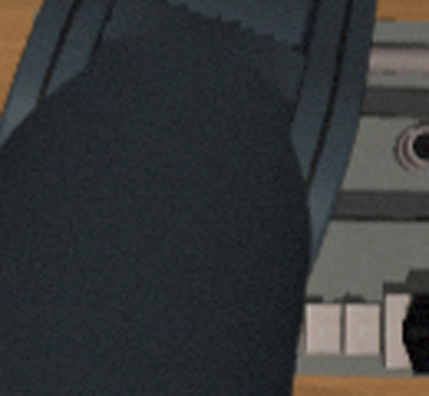

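Scene view: the near finger is at (390,230) with the fin just behind and left of it at (360,235). The bolt is clear at (432,235). In the top view the arm blocks the strap. I'll close the gripper and check the gap.

Run:
```python
from h import *; from station import *
gripper_to(0,strength=40)
print(telemetry.get_finger_gap(),telemetry.get_wrist_force(),telemetry.get_eef_pos())
p,q=fin(1.085,86,k=-1)
print(bot.move_l(p,q,rate=60,force_limit=15))
bot.sleep(.2)
print(telemetry.get_clock(),telemetry.get_finger_gap(),telemetry.get_wrist_force(),telemetry.get_ft_torque(),telemetry.get_eef_pos())
c=vision.camera("scene"); a=c["img"][145:325,200:385,::-1]
cv2.imwrite("pics/scene2.png",cv2.resize(a,None,fx=3.3,fy=3.3,interpolation=cv2.INTER_CUBIC))
```

```text
7.4435560825462534 [-0.83967198  0.87387214  6.2600452 ] [607.35137795  17.67877416  68.67559122]
False
4.8667 7.760840428753498 [ 0.18266735  0.66283294 -0.36471567] [ 0.00833481  0.02028343 -0.04289161] [606.73875765  17.74839415  85.72231837]
```

View pics/scene2.png

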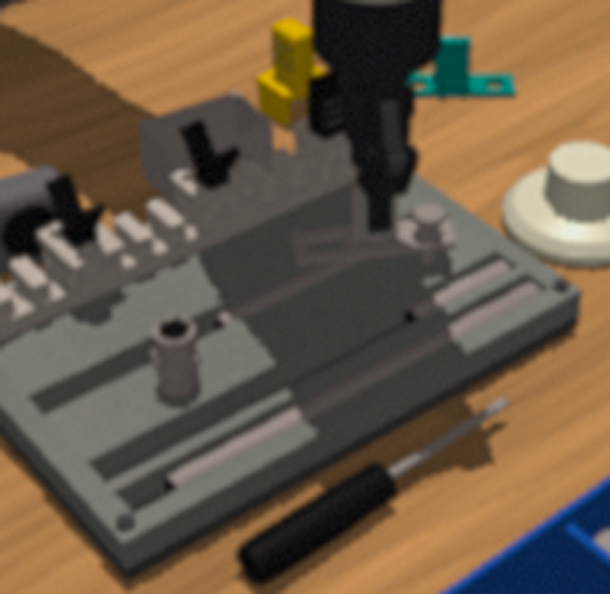

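The gap is about 7.8 mm, so the fin is held, and the strap is lifted level along the bolt at (425,235). Next is the swing.

Run:
```python
from h import *; from station import *
for phi in np.linspace(1.085,0,7)[1:]:
    p,q=fin(phi,86.5,k=-1)
    s=bot.move_l(p,q,rate=40,force_limit=15)
    print(round(phi,2),s,telemetry.get_wrist_force().round(1),telemetry.get_ft_torque().round(2))
    if s: break
bot.sleep(.2)
print(telemetry.get_clock(),telemetry.get_finger_gap(),telemetry.get_wrist_force(),telemetry.get_eef_pos(),p)
c=vision.camera("scene"); a=c["img"][165:265,230:385,::-1]; np.savez("scene3.npz",**c)
cv2.imwrite("pics/scene3.png",cv2.resize(a,None,fx=5,fy=5,interpolation=cv2.INTER_CUBIC))
```

```text
0.9 False [ 0.7 -0.1 -1.3] [-0.03 -0.03 -0.01]
0.72 False [-0.5 -0.8 -0.8] [-0.03 -0.01 -0.  ]
0.54 False [ 0.1 -0.4 -0.9] [0.03 0.04 0.05]
0.36 False [ 0.2  0.5 -1.3] [ 0.01  0.02 -0.03]
0.18 False [-0.4  1.  -1.8] [-0.05  0.01 -0.02]
0.0 False [ 0.1  0.9 -0.4] [-0.03  0.    0.  ]
7.1167 7.5054241906079415 [ 0.27147998 -0.42513375 -1.18808856] [589.86809008  47.86948783  86.61828968] [589.82226333  48.31118829  86.5       ]
```

View pics/scene3.png

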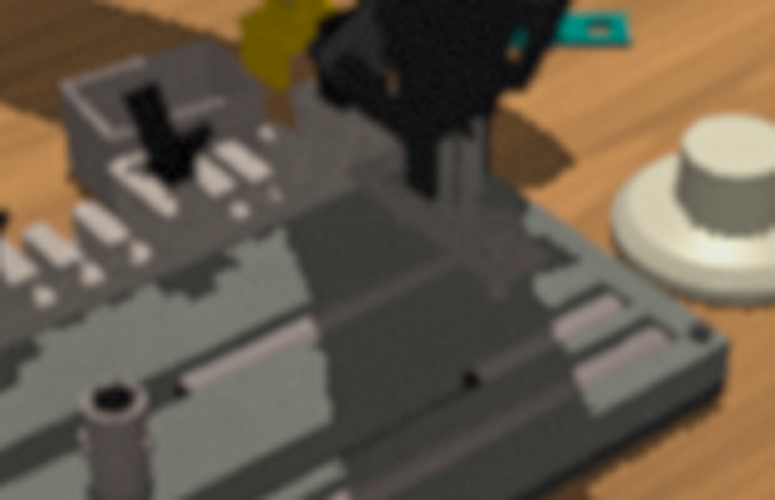

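The strap now points towards the rail at about (390,200), held lifted and in shadow. Now I'll lower it with a force guard.

Run:
```python
from h import *; from station import *
p,q=fin(0,68.3,k=-1)
s=bot.move_l(p,q,rate=30,force_limit=8)
print(s,telemetry.get_clock(),telemetry.get_wrist_force(),telemetry.get_eef_pos())
c=vision.camera("scene"); a=c["img"][165:265,230:385,::-1]; np.savez("scene4.npz",**c)
a=np.clip(a.astype(float)*1.8,0,255).astype(np.uint8)
cv2.imwrite("pics/scene4.png",cv2.resize(a,None,fx=5,fy=5,interpolation=cv2.INTER_CUBIC))
```

```text
True 7.75 [-0.64900336 -0.52476098  6.67968807] [589.50157166  48.40538529  68.68601908]
```

View pics/scene4.png

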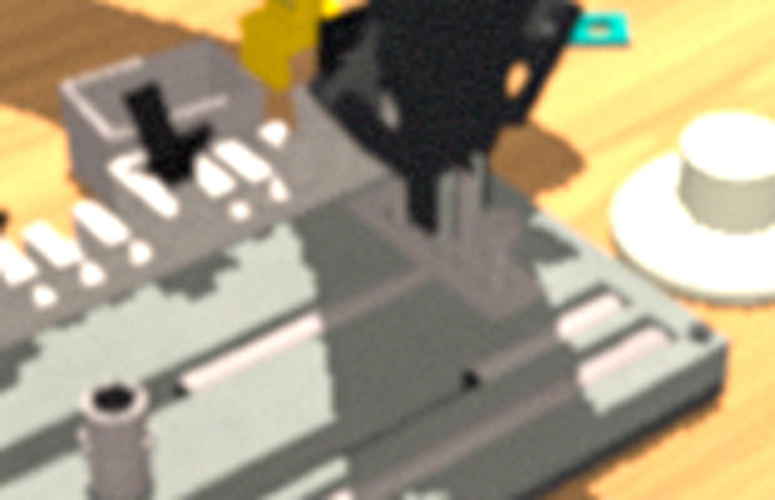

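Contact came at the same TCP height (68.7) at which the strap lay on the deck. I'll release, back off and verify from above.

Run:
```python
from h import *; from station import *
gripper_to(26)
p,q=fin(0,170,k=-1)
bot.move_l(p,q,rate=150)
bot.goto([430,330,250],quat(J[2]))
c=vision.camera("top"); np.savez("top5.npz",**c)
P=cloud(c);h=P[...,2];ca,sa=np.cos(J[2]),np.sin(J[2]); Q=(P[...,:2]-J[:2])@np.array([[ca,-sa],[sa,ca]])
ok=c["range_z"]>0
f=ok&(h>70)&(h<80)&(abs(Q[...,0]-13)<22)&(abs(Q[...,1]-110)<20); print("fin",f.sum(),Q[f].mean(0),np.median(h[f]))
m=ok&(abs(Q[...,0]+30)<12)&(abs(Q[...,1]-110)<14); print("strap tip z",np.percentile(h[m],[10,50,90]))
print(telemetry.get_clock())
a=c["img"][150:260,265:420,::-1]
cv2.imwrite("pics/top5.png",cv2.resize(a,None,fx=5,fy=5,interpolation=cv2.INTER_CUBIC))
c=vision.camera("scene"); a=c["img"][155:275,230:385,::-1]
cv2.imwrite("pics/scene5.png",cv2.resize(a,None,fx=5,fy=5,interpolation=cv2.INTER_CUBIC))
```

```text
fin 56 [ 10.39317525 110.56064788] 75.43800520413487
strap tip z [29.28009051 34.31848883 37.52752477]
10.25
```

View pics/top5.png

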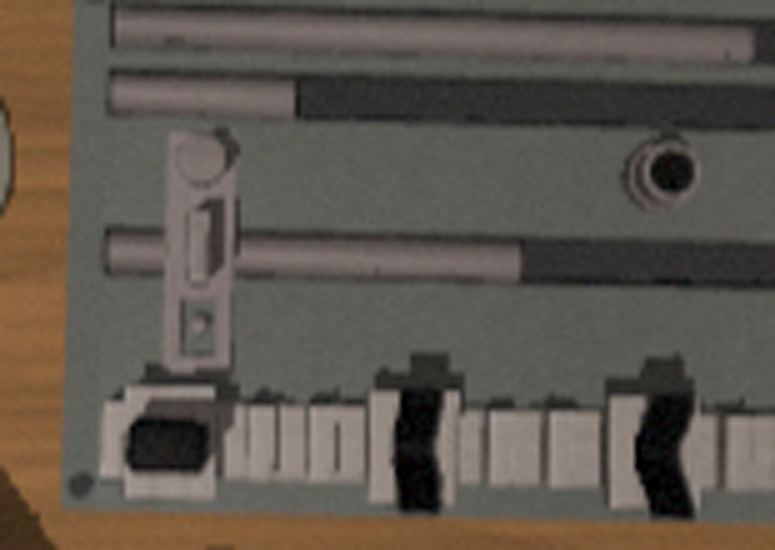

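View pics/scene5.png

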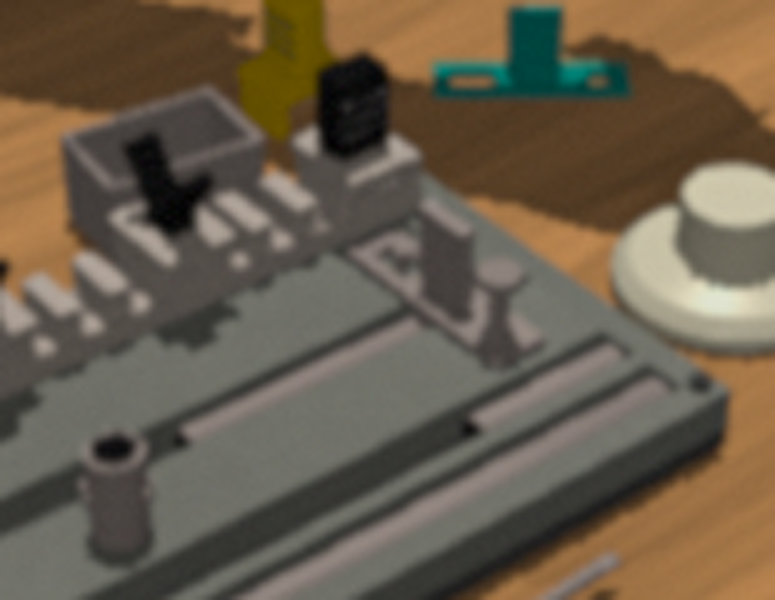

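The slot now surrounds the stud at top crop (200,322), the hole is on the bolt at (203,157), and the strap lies flat. Tubes and rests haven't moved. Next is the stop, the black knob at top crop (167,443).

Run:
```python
from h import *; from station import *
x=-64.3
p,q=stopp(120,150,x=x); bot.goto(p,q); gripper_to(44)
p,q=stopp(120,97,x=x)
print(bot.move_l(p,q,rate=100,force_limit=10),telemetry.get_eef_pos(),p)
f0=telemetry.get_wrist_force()
gripper_to(0,strength=50); bot.sleep(.2)
print(telemetry.get_clock(),telemetry.get_finger_gap(),telemetry.get_wrist_force()-f0,telemetry.get_ft_torque(),telemetry.get_eef_pos())
c=vision.camera("scene"); a=c["img"][120:275,200:385,::-1]
cv2.imwrite("pics/scene6.png",cv2.resize(a,None,fx=3.8,fy=3.8,interpolation=cv2.INTER_CUBIC))
```

```text
False [513.10420274  60.70710521  97.22835577] [512.89428947  60.85618083  97.        ]
12.9833 19.681173744126365 [-0.99665092 -0.25937227  6.8906127 ] [ 0.00163466  0.18367412 -0.01698864] [513.26449476  60.89180199  97.70223215]
```

View pics/scene6.png

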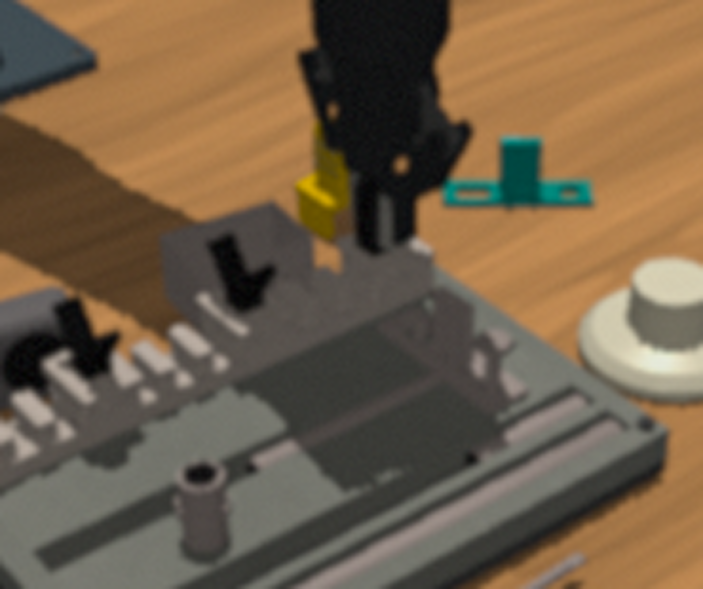

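Run:
```python
from h import *; from station import *
x=-64.3
p,q=stopp(120,175,x=x); print(bot.move_l(p,q,rate=80,force_limit=25)); print(telemetry.get_wrist_force(),telemetry.get_finger_gap())
p,q=stopp(-24,175,x=x); bot.move_l(p,q,rate=80); bot.sleep(.3)
p,q=stopp(-24,116,x=x); s=bot.move_l(p,q,rate=80,force_limit=12); bot.sleep(.3)
print(s,telemetry.get_clock(),telemetry.get_finger_gap(),telemetry.get_wrist_force(),telemetry.get_eef_pos(),p)
c=vision.camera("scene"); a=c["img"][150:275,180:345,::-1]
cv2.imwrite("pics/scene7.png",cv2.resize(a,None,fx=4.6,fy=4.6,interpolation=cv2.INTER_CUBIC))
```

```text
False
[-0.52154925  0.27331597 -2.65047204] 19.4596498008539
False 17.5917 18.95464833606552 [-0.2845882   0.30597155 -2.47257565] [508.33636814 -83.00207165 116.31228066] [508.14315191 -83.06541829 116.        ]
```

View pics/scene7.png

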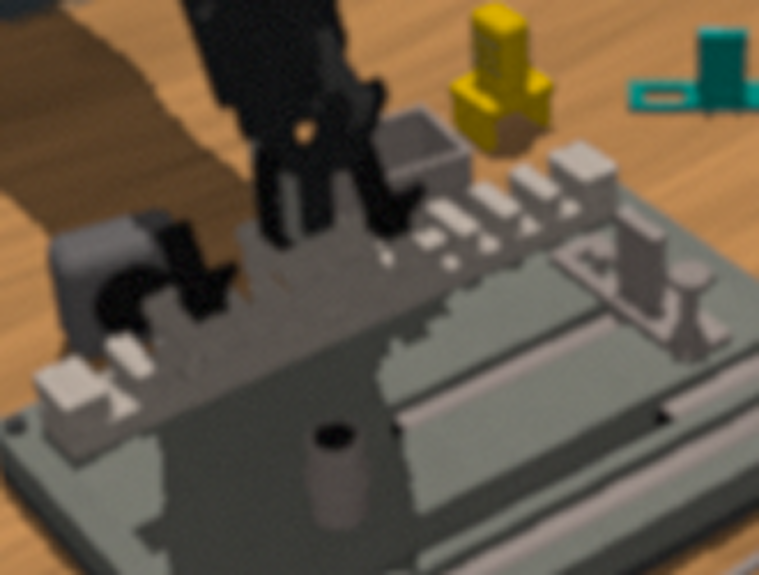

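The stop hangs at about (290,250), between the rests at (395,210) and (200,270). I'll lower it onto the rail.

Run:
```python
from h import *; from station import *
x=-64.3
p,q=stopp(-24,96.8,x=x); s=bot.move_l(p,q,rate=30,force_limit=12)
print(s,telemetry.get_clock(),telemetry.get_finger_gap(),telemetry.get_wrist_force(),telemetry.get_ft_torque(),telemetry.get_eef_pos(),p)
```

```text
True 18.2417 19.334856071797763 [-0.65351179  0.91338239  7.35774861] [ 0.0995044   0.22208533 -0.04640111] [507.90556485 -82.98511847  97.67593655] [508.14315191 -83.06541829  96.8       ]
```

It stopped at TCP z 97.68, equal to the home grasp height of 97.70, so it is seated. Now I'll release, retreat and check.

Run:
```python
from h import *; from station import *
gripper_to(40)
p,q=stopp(-24,175,x=-64.3); bot.move_l(p,q,rate=120)
bot.goto([430,330,250],quat(J[2])); 
def rep(n,c):
    P=cloud(c);h=P[...,2];ca,sa=np.cos(J[2]),np.sin(J[2]); Q=(P[...,:2]-J[:2])@np.array([[ca,-sa],[sa,ca]])
    k=(c["range_z"]>0)&(h>104)&(abs(Q[...,0]+64)<16)&(abs(Q[...,1]+24)<24); print(n,"knob",k.sum(),Q[k].mean(0),h[k].mean())
for n in("top","scene"):
    c=vision.camera(n); rep(n,c); np.savez(n+"8.npz",**c)
    a=c["img"][:,:,::-1]; a=a[140:260,265:420] if n=="top" else a[150:275,180:345]
    cv2.imwrite(f"pics/{n}8.png",cv2.resize(a,None,fx=4.6,fy=4.6,interpolation=cv2.INTER_CUBIC))
a=load("top0.npz")["img"].astype(int); b=load("top8.npz")["img"].astype(int)
print(telemetry.get_clock(),telemetry.get_wrist_force())
```

```text
top knob 166 [-66.03558006 -22.62220936] 107.86879051298841
scene knob 94 [-61.59084423 -25.61195525] 107.87923966671529
21.05 [-0.39315004 -0.94549525  0.18743039]
```

View pics/top8.png

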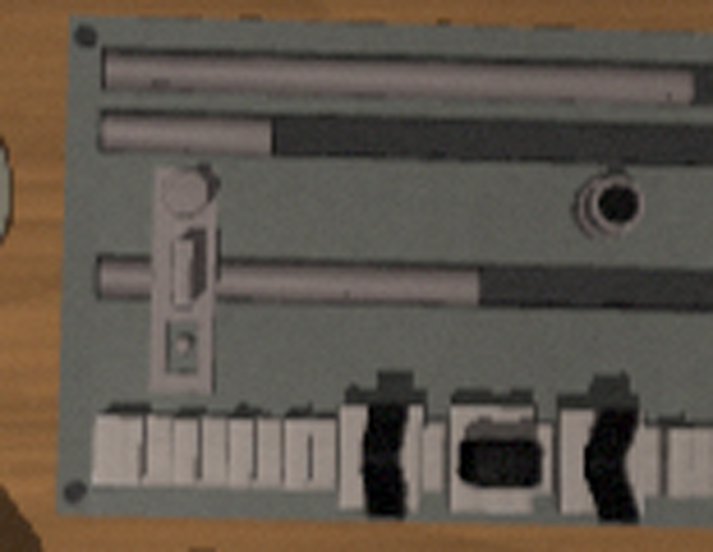

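View pics/scene8.png

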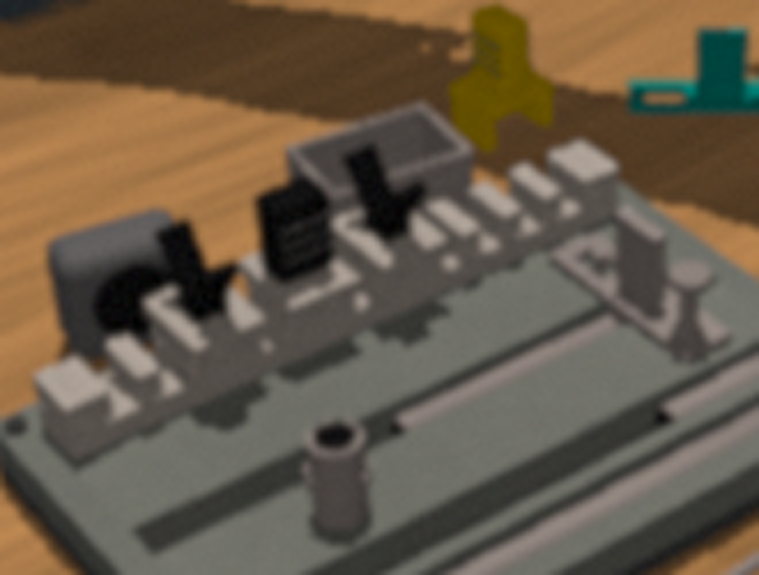

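The stop sits flush midway between the rests, at top crop (500,463), level with the sample's end at (480,287). Its knob top is at 107.9 mm, the same as at its start. The strap is on the stud and nothing else has moved, so I'm handing in.

```bash
python3 -c "
from station import *
job.close_job(); print(telemetry.get_clock())"
```

```text
the job is handed in; nothing more can be done
the job is handed in; nothing more can be done
```

The cutting fixture is set up and the job is handed in; the robot's clock read about 21 s at the last check. The interface gives no verdict, so the result rests on my own checks below.

**What I did:** the sample is the middle tube. I gripped the strap's fin, lifted it about 18 mm, swung it clockwise about 1.08 rad and lowered it over the short stud. Then I moved the black-knobbed stop from the notch at y = +120 to the one at y = -24, passing it over the rest between.

**Last checks:**
- **Strap:** both cameras show it flat, with its slot around the stud and its hole on the bolt. It touched down at the same height as when it lay on the deck at the start.
- **Stop:** it seated at the height it was first gripped (97.7 mm), and its knob top measured 107.9 mm, against 108.0–108.2 mm before the move. The average of the two cameras puts it at fixture x -63.8, y -24.1 mm.
- **Other things:** the rests, tubes and coupling look unmoved in the final close-ups. I judged this by eye, not by measurement. Those views don't cover most of the items on the bench around the fixture.
- **Robot:** it stands clear of everything.

**Disagreement:** the two cameras differ by about 3–4 mm in x and 2–3 mm in y, roughly their stated calibration error. I averaged them and relied on the self-centring grip and on relative moves.

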